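# Sort paint cakes through a diverter chute

## Task

Put the red paint cake into the red bin and then the blue one into the blue bin, each dropped in through the top of the plywood sorter. Before each drop, swing the sorter's yellow-knobbed lever all the way over so that the chute to that colour's bin is open: the lever leans over the chute it shuts, so push it away from the wanted bin. Leave the green and yellow cakes where they lie.

Things in the scene. Friction and masses are not known exactly. Their poses are not given: they have to be found in the camera images.
- red_cake: paint cake: solid red disc, 40 mm across, 20 mm thick, 30 to 60 g, lying flat on the table; origin at the centre of its underside
- blue_cake: paint cake: solid blue disc, 40 mm across, 20 mm thick, 30 to 60 g, lying flat on the table; origin at the centre of its underside
- green_cake: paint cake: solid green disc, 40 mm across, 20 mm thick, 30 to 60 g, lying flat on the table; origin at the centre of its underside. Bystander, to be left alone
- yellow_cake: paint cake: solid yellow disc, 40 mm across, 20 mm thick, 30 to 60 g, lying flat on the table; origin at the centre of its underside. Bystander, to be left alone
- sorter: fixed plywood sorter with a clear window on its +x side: an upright square throat, 122 mm along its y, 102 mm along its x and 212 mm high, over a ridge with a steep ramp down to a bin at its +y end and one at its -y end (bin centres 95 mm either side). Origin at the centre of its underside on the table; z up. It is turned by up to 0.3 rad and cannot be moved
- mouth (a point): centre of the sorter's open top, 212 mm above the table, level with the rim; the opening is 110 mm along the sorter's y and 90 mm along its x; a cake dropped from just above it, within about 15 mm of the centre, falls through
- diverter (a joint): diverter angle, rad, hinged along the sorter's x axis 115 mm above the table. 0 upright (starts within 0.2); positive: lever and inner flap lean to the sorter's +y and shut that chute, so cakes go to the -y bin; negative: the reverse. Springy stops at -0.50 and 0.50 give about 0.1 under 15 N. Beyond 0.4 counts as fully over. Dry friction holds it; 1 to 2 N at the knob moves it
- lever_knob (a point): centre of the lever's yellow ball knob, 26 mm across, on top of a 10 mm round steel rod that stands outside the sorter's +x side, 82 mm from its middle, and turns with the diverter; 130 mm from the hinge, so 245 mm above the table when upright and 229 mm (62 mm to the side) when fully over. The rod is free to be pushed sideways along the sorter's y, below the knob, with closed fingers; 31 mm lie between the rod's middle and the sorter's window
- red_bin: open red plastic bin under one end of the sorter (which end varies); outside 120 mm along x, 110 mm along y, 45 mm high, walls 4 mm; origin at the centre of its underside, axes parallel to the sorter's. It cannot be moved
- blue_bin: open blue plastic bin under one end of the sorter (which end varies); outside 120 mm along x, 110 mm along y, 45 mm high, walls 4 mm; origin at the centre of its underside, axes parallel to the sorter's. It cannot be moved
Not all that is in view belongs to the job. Several things look just like the blue_bin: the one meant starts nearest to the robot's base. Of the things that look like the red_cake, take the one that is nearest to the robot's base at the start.

How it is judged:
On the way, in this order (a step that is already met when the one before it is completed fails the run):
1. the red cake is at the sorter's mouth (within 50 mm of its centre line, less than 150 mm above or 80 mm below the rim) while the lever is fully over (beyond 0.4 rad) away from the red bin (horizontal distance between red_cake and mouth below 0.05 m and z of red_cake in the frame of mouth between -0.08 and 0.15 m and ((y of red_bin in the frame of sorter above 0 m and value of joint diverter below -0.4 rad) or (y of red_bin in the frame of sorter below 0 m and value of joint diverter above 0.4 rad))).
2. the red cake lies in the red bin (x of red_cake in the frame of red_bin between -0.055 and 0.055 m and y of red_cake in the frame of red_bin between -0.055 and 0.055 m and z of red_cake in the frame of red_bin between -0.01 and 0.05 m), for 0.2 s.
3. the blue cake is at the sorter's mouth (same limits) while the lever is fully over (beyond 0.4 rad) away from the blue bin (horizontal distance between blue_cake and mouth below 0.05 m and z of blue_cake in the frame of mouth between -0.08 and 0.15 m and ((y of blue_bin in the frame of sorter above 0 m and value of joint diverter below -0.4 rad) or (y of blue_bin in the frame of sorter below 0 m and value of joint diverter above 0.4 rad))).
4. the blue cake lies in the blue bin (x of blue_cake in the frame of blue_bin between -0.055 and 0.055 m and y of blue_cake in the frame of blue_bin between -0.055 and 0.055 m and z of blue_cake in the frame of blue_bin between -0.01 and 0.05 m), for 0.2 s.
At the end, for the whole second after the job is handed in: The red cake lies in the red bin and the blue cake in the blue bin (origin within 55 mm of the bin's centre along each side and below 50 mm), both at rest (under 30 mm/s); the green and yellow cakes are within 30 mm of where they were (all of step 2 and all of step 4 and linear speed of each of red_cake, blue_cake below 0.03 m/s and distance of each of green_cake, yellow_cake from where it was at the start of the episode below 0.03 m); the robot touches nothing.
It fails at once if the green cake is moved by more than 30 mm (distance of green_cake from where it was at the start of the episode above 0.03 m).
It fails at once if the yellow cake is moved by more than 30 mm (distance of yellow_cake from where it was at the start of the episode above 0.03 m).
It also fails if it takes over 72 s, if anything falls off the work surface, if the arm or the gripper's body presses on something with over 40 N, if the wrist force passes 120 N, or if a joint passes its speed limit or range.

## Robot

A 7-joint arm with a two-finger parallel gripper is mounted at the origin on the work surface. World frame = base frame: x ahead of the robot, y to its left, z up, the work surface at z = 0. Lengths are in m, angles in rad, forces in N, time in s.
With the tool pointing down it reaches from about 0.4 to 0.85 m from the base axis. Payload 4.5 kg.
Tool frame: the origin (TCP) lies on the centre line of the jaws, within the pads' length; the fingertips stand 11 mm ahead of it and the grasp point (between the pads) lies 8 mm behind it; z points along the fingers, x is the direction in which the jaws open and shut, and the axes are right-handed (so a half turn about z gives the same grasp; the last joint's range is limited). The gripper opens to 88 mm and grips with 3 to 60 N. Pads are 18 mm wide; open, the fingers measure 123 mm over their backs; the gripper's body (75 mm by 187 mm) begins 45 mm behind the grasp point.
Start: joints at [1.266, 0.689, -0.195, 1.565, 0.157, 0.902, -0.215], TCP at [0.208, -0.589, 0.25] pointing down, gripper open.
Joint ranges: [-3.01, 3.01], [-0.46, 2.08], [-1.47, 1.51], [0.13, 2.56], [-1, 4.14], [0.04, 2.09], [-2.66, 2.66]. Speed limits (rad/s): [2.57, 2.57, 3.14, 3.14, 3.14, 3.14, 3.14].

## Interface

Orientations are given as a unit quaternion [x, y, z, w].
In Python, from plant import r, vision, order, nets gives the robot as it stands.
- The arm moves only by the tool send_rows, never from a script. Its argument "series" is a list of rows, each an object with "delta_pos": the shift along the tool's x, y, z in cm, a list of three; "turn": the turn about the tool's z in degrees; "jaw": the closure, from 0 (fully open) to 1 (shut). In form: [{"delta_pos": [x, y, z], "turn": turn, "jaw": jaw}, ...]. A call has 1 to 8 rows; each row is the pose to reach, as a shift and turn from the pose commanded when the call began, along the tool's axes at that moment; what a row does not reach only later rows make up. A row lasts 1/12 s, in which the tool goes at most 41.7 mm and 7.16 degrees, less where a joint would pass 70% of its speed; a pose out of reach is approached as far as the arm can. A call with a gripper value outside its range is refused whole. The fingers move at their own pace and stop on an object; "force" is the grip in N (left out, the last holds). Time passes only in rows, so rows that repeat a pose let the fingers close. It gives the time, the measured TCP pose, the force and the opening at its end, in the units of the state.
- r.get_state(): the state, without advancing time (a new reading comes with each control period).
- vision.snapshot(name): name is "scene" or "side" or "wrist"; returns the picture (480x640x3 uint8, blue, green, red); there is no depth.
- vision.camera_params(name): a dict with "intrinsics" (3x3 intrinsics, pixels), "extrinsics" (4x4, takes a point from world to camera coordinates). Camera axes: x right, y down, z forward; pixel columns grow to the right and rows downward; lengths in m; the calibration is good to about 2 mm. A picture is of the moment at which its call begins: read the wrist's pose just before it. camera_params takes no time and is no camera call; for the wrist camera it gives the pose at the moment of the call.
- order.finish_job(): hands the job in, once; it reports no verdict.
Trained networks look in the newest picture that a camera, given by its name, has taken for a name from the list of things; names that differ only in an ending like _2 or _b are one class to them, and where a whole thing is asked for, a point or a joint stands for the part that bears it (a point fixed in the world has none). Each returns a list of dicts, best first, with "score" (0 to 1); they miss things now and then, are a little off and sometimes report something else, mostly with a low value. They report only what shows in the picture. A call takes as long as a camera call. They do not tell look-alikes from the thing itself.
- nets.boxes_of(camera, label): "location" ([row, column] as shares, 0 to 1, of the picture: columns of its width, rows of its height, amid what is visible of it).
- nets.trace(camera, label): "region" (480x640 bool, what is visible of it) and "location" ([row, column] as shares, 0 to 1, of the picture: columns of its width, rows of its height, amid what is visible of it).
The state is a dict: "clock": time; "q": joint angles; "qd": joint speeds; "joint_torque": joint torques, N m; "tool_pos": TCP position; "eef_rot": TCP orientation; "contact_force": force on the tool from outside, world axes, zero at the start; "moment": the same for the moment, N m; "opening": opening from 0.0 (shut) to 1.0 (fully open).
Only numpy, scipy, OpenCV 4.12 (cv2) and the standard library are available. Lean on these libraries where they do the work, as an engineer would, in place of code of your own. Each camera call takes 0.05 s, during which the arm holds its last target.

## Working session

There is one attempt and no reset: what is moved stays moved. The work goes in short steps, Python scripts to look and compute and a tool call to move; the robot and the scene stay as the last step left them, time stands still between calls to the robot, and variables do not carry over. Pictures are saved under pics/ and viewed, and the job is handed in when it is done.

Besides the shell and the picture viewer there is one more tool, called after "Emit:" as name([rows], argument=value, ...), one row to a line, values as JSON. send_rows: Moves the arm, as the interface text tells. Its arguments: {"type":"object","properties":{"series":{"type":"array"},"force":{"type":"number"}},"required":["series"]}

```bash
mkdir -p pics; ls; python3 - <<'E'
from plant import r, vision, order, nets
import cv2
s=r.get_state();print(s)
for n in ["scene","side","wrist"]:
    im=vision.snapshot(n);cv2.imwrite(f"pics/{n}0.png",im)
    p=vision.camera_params(n);print(n,p)
E
```

```text
pics
{'clock': 0.0, 'q': array([ 1.26581978,  0.68996732, -0.1945593 ,  1.56634329,  0.1573024 ,
        0.90246524, -0.21511729]), 'qd': array([-2.25467024e-04, -1.01552909e-03, -1.86235778e-05,  7.01125850e-04,
       -5.44932640e-04, -1.57560426e-03, -1.51391533e-03]), 'joint_torque': array([-7.42352804e-04, -5.27560401e+01, -1.26755275e+00, -1.53424466e+01,
       -5.27968642e-02,  6.62271545e-03,  1.39861850e-04]), 'tool_pos': array([ 0.20748717, -0.5889153 ,  0.24892174]), 'eef_rot': array([ 8.16219935e-01, -5.77740615e-01, -7.57835702e-04, -4.75003542e-04]), 'contact_force': array([-0.30963898, -0.06277161, -0.31687699]), 'moment': array([-0.04281829, -0.04620673, -0.02053432]), 'opening': 1.0001244990865086}
scene {'intrinsics': array([[611.83116162,   0.        , 318.62255619],
       [  0.        , 611.83116162, 237.47524682],
       [  0.        ,   0.        ,   1.        ]]), 'extrinsics': array([[ 0.80812368,  0.58888499,  0.01227106, -0.40300656],
       [ 0.48329076, -0.65102047, -0.58532247, -0.22738715],
       [-0.33669891,  0.47894344, -0.81070773,  1.47291034],
 
[... 232 characters left out ...]
]]), 'extrinsics': array([[-0.97036275, -0.24164388,  0.00208821,  0.52100148],
       [-0.14814227,  0.5880193 , -0.79516487,  0.27267272],
       [ 0.19091882, -0.77190773, -0.6063897 ,  1.18640741],
       [ 0.        ,  0.        ,  0.        ,  1.        ]])}
wrist {'intrinsics': array([[347.87148314,   0.        , 315.57069694],
       [  0.        , 347.87148314, 241.49045333],
       [  0.        ,   0.        ,   1.        ]]), 'extrinsics': array([[ 0.33154111, -0.94344011, -0.00112019, -0.62333213],
       [-0.90697191, -0.31905203,  0.27496863, -0.03694309],
       [-0.25977383, -0.09014743, -0.96145255,  0.39029878],
       [ 0.        ,  0.        ,  0.        ,  1.        ]])}
```

View pics/scene0.png

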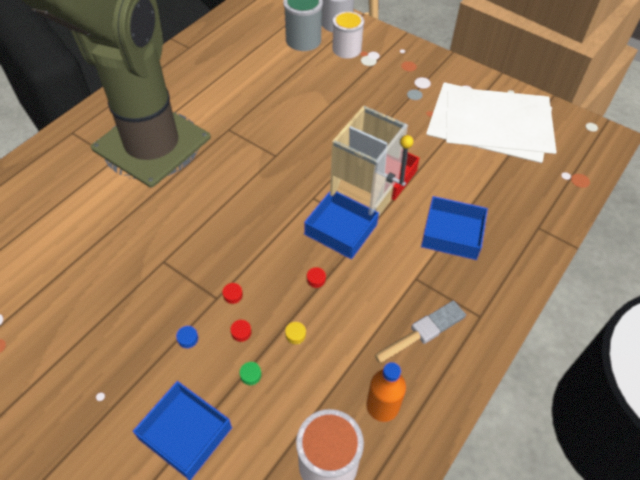

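View pics/side0.png

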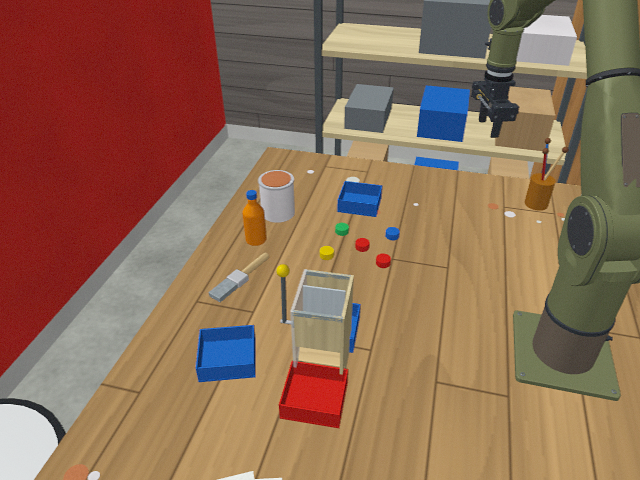

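View pics/wrist0.png

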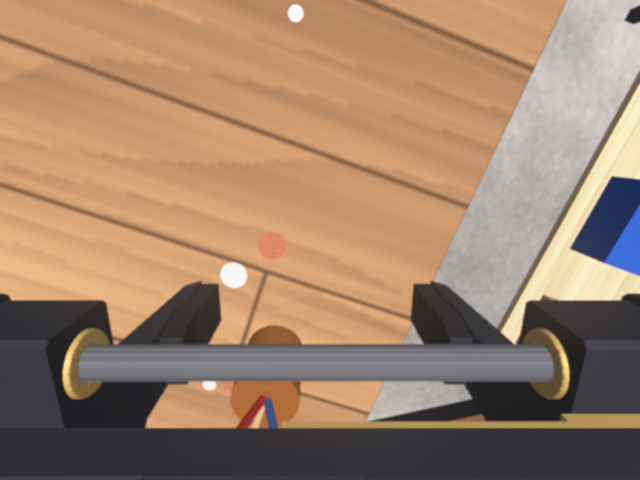

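The scene view shows the sorter at about (370,160), with a blue bin at its near-camera end and red at the far end. Three reds are at (232,293), (241,330) and (316,277), blue at (187,337), green at (250,373) and yellow at (295,332). Next I'll measure them.

```bash
cat > h.py <<'E'
import numpy as np, cv2
from plant import r, vision, order, nets
def ray(P,uv):
    K,E=P["intrinsics"],P["extrinsics"]
    R,t=E[:3,:3],E[:3,3]; c=-R.T@t
    d=R.T@np.linalg.inv(K)@np.array([uv[0],uv[1],1.0]); return c,d
def at_z(P,uv,z):
    c,d=ray(P,uv); return c+d*(z-c[2])/d[2]
def proj(P,X):
    X=np.atleast_2d(X);C=X@P["extrinsics"][:3,:3].T+P["extrinsics"][:3,3]
    u=C@P["intrinsics"].T; return u[:,:2]/u[:,2:]
def tri(ps):
    A=np.zeros((3,3));b=np.zeros(3)
    for P,uv in ps:
        c,d=ray(P,uv);d/=np.linalg.norm(d);M=np.eye(3)-np.outer(d,d);A+=M;b+=M@c
    return np.linalg.solve(A,b)
E
python3 - <<'E'
from h import *
P={n:vision.camera_params(n) for n in("scene","side")}
for n in("scene","side"):
    vision.snapshot(n)
    for l in("red_cake","blue_cake","green_cake","yellow_cake"):
        for d in nets.trace(n,l):
            m=d["region"]; v,u=np.nonzero(m)
            print(n,l,round(d["score"],2),(int(u.mean()),int(v.mean())),m.sum(),np.round(at_z(P[n],(u.mean(),v.mean()),.011),3))
    for l in("lever_knob","sorter","red_bin","blue_bin"):
        for d in nets.boxes_of(n,l):
            uv=(d["location"][1]*640,d["location"][0]*480)
            print(n,l,round(d["score"],2),np.round(uv),np.round(at_z(P[n],uv,.02),3))
print(r.get_state()["clock"])
E
```

```text
scene red_cake 0.92 (240, 330) 378 [ 0.502 -0.26   0.011]
scene red_cake 0.92 (315, 277) 326 [ 0.546 -0.077  0.011]
scene red_cake 0.6 (231, 292) 334 [ 0.435 -0.206  0.011]
scene blue_cake 0.55 (186, 336) 399 [ 0.429 -0.329  0.011]
scene green_cake 0.79 (249, 372) 392 [ 0.572 -0.316  0.011]
scene yellow_cake 0.62 (295, 332) 395 [ 0.59  -0.201  0.011]
scene lever_knob 0.8 [374. 147.] [0.446 0.293 0.02 ]
scene sorter 0.57 [368. 158.] [0.455 0.255 0.02 ]
scene red_bin 0.96 [410. 173.] [0.558 0.274 0.02 ]
scene blue_bin 0.84 [456. 228.] [0.718 0.198 0.02 ]
scene blue_bin 0.66 [342. 225.] [0.519 0.058 0.02 ]
scene blue_bin 0.61 [185. 431.] [ 0.553 -0.465  0.02 ]
side red_cake 0.64 (362, 244) 138 [ 0.499 -0.259  0.011]
side red_cake 0.52 (383, 260) 182 [ 0.431 -0.204  0.011]
side blue_cake 0.48 (392, 233) 188 [ 0.425 -0.329  0.011]
side green_cake 0.53 (341, 228) 144 [ 0.57  -0.316  0.011]
side yellow_cake 0.59 (326, 252) 171 [ 0.585 -0.201  0.011]
side lever_knob 0.89 [317. 298.] [ 0.564 -0.016  0.02 ]
side lever_knob 0.27 [319. 317.] [0.544 0.043 0.02 ]
side sorter 0.77 [323. 317.] [0.535 0.04  0.02 ]
side red_bin 0.74 [315. 396.] [0.497 0.256 0.02 ]
side blue_bin 0.81 [359. 198.] [ 0.55  -0.471  0.02 ]
side blue_bin 0.7 [351. 326.] [0.465 0.053 0.02 ]
side blue_bin 0.62 [225. 351.] [0.717 0.191 0.02 ]
1.05
```

```bash
python3 - <<'E'
import cv2
a=cv2.imread("pics/scene0.png")[95:265,290:440];b=cv2.imread("pics/side0.png")[255:435,265:370]
cv2.imwrite("pics/za.png",cv2.resize(a,None,fx=3.5,fy=3.5,interpolation=cv2.INTER_CUBIC))
cv2.imwrite("pics/zb.png",cv2.resize(b,None,fx=3.3,fy=3.3,interpolation=cv2.INTER_CUBIC))
E
```

```text
(no output)
```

View pics/za.png

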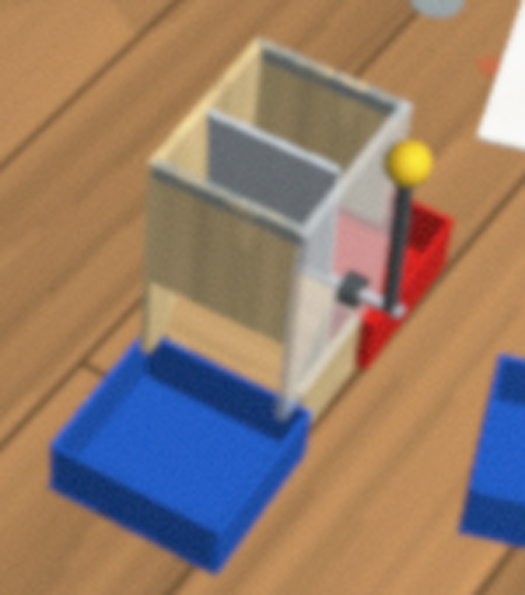

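View pics/zb.png

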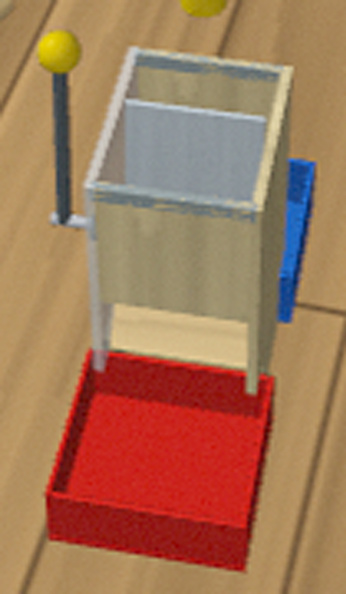

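```bash
cat > fit.py <<'E'
from h import *
from scipy.optimize import least_squares
P={n:vision.camera_params(n) for n in("scene","side")}
A=lambda p:(290+p[0]/3.5,95+p[1]/3.5)
B=lambda p:(265+p[0]/3.3,255+p[1]/3.3)
X,Y=.051,.061
obs=[("scene",A((260,42)),(-X,Y,.212)),("scene",A((408,106)),(X,Y,.212)),("scene",A((302,234)),(X,-Y,.212)),("scene",A((152,165)),(-X,-Y,.212)),
("side",B((133,50)),(X,-Y,.212)),("side",B((290,68)),(-X,-Y,.212)),("side",B((260,208)),(-X,Y,.212)),("side",B((88,187)),(X,Y,.212)),
("side",B((48,492)),(.06,.15,.045)),("side",B((250,527)),(-.06,.15,.045)),("scene",A((52,452)),(-.06,-.15,.045)),("scene",A((215,535)),(.06,-.15,.045))]
def W(p,l):
    c,s=np.cos(p[2]),np.sin(p[2]);return np.array([p[0]+c*l[0]-s*l[1],p[1]+s*l[0]+c*l[1],l[2]])
def res(p): return np.concatenate([proj(P[n],W(p,l))[0]-uv for n,uv,l in obs])
s=least_squares(res,[.5,.15,0],loss="soft_l1");print(s.x,np.round(s.fun.reshape(-1,2),1).tolist())
k=tri([("scene" and P["scene"],A((409,161))),(P["side"],B((59,52)))]);d=k[:2]-s.x[:2];c,q=np.cos(s.x[2]),np.sin(s.x[2])
print("knob",k,"local",c*d[0]+q*d[1],-q*d[0]+c*d[1])
E
python3 fit.py
```

```text
[0.50631728 0.15347551 0.07641718] [[-2.7, -2.0], [-0.4, -1.4], [0.7, 0.2], [-2.6, -0.9], [-2.1, -1.7], [-0.2, -1.5], [0.4, -0.1], [-1.5, -0.5], [-0.7, 0.4], [-0.4, -1.0], [-1.9, -1.9], [1.2, -0.6]]
knob [0.58958978 0.14794341 0.24367867] local 0.08260714842900357 -0.011873211111616693
```

Sorter fit: centre (0.506, 0.153), yaw 0.076 rad. The knob's local x comes out at 82.6 mm against the 82 mm given, and the lever is at about -0.09 rad. Red bin is at the +y end, so for red the lever must go to -y. I'll write a helper for the deltas.

```bash
cat >> h.py <<'E'
from scipy.spatial.transform import Rotation as Ro
S=np.array([.5063,.1535,.0764])
def L2W(x,y):
    c,s=np.cos(S[2]),np.sin(S[2]);return S[0]+c*x-s*y,S[1]+s*x+c*y
def to(x,y,z,ang=None):
    """delta to world xyz; ang = wanted world heading (deg) of tool x, mod 180"""
    st=r.get_state();R=Ro.from_quat(st["eef_rot"]).as_matrix()
    d=R.T@(np.array([x,y,z])-st["tool_pos"])*100
    h=np.degrees(np.arctan2(R[1,0],R[0,0]));t=0
    if ang is not None: t=-((ang-h+90)%180-90)
    print("clock",round(st["clock"],2),"pos",np.round(st["tool_pos"],4),"head",round(h,1),"F",np.round(st["contact_force"],1),"open",round(st["opening"],3),"-> delta_cm",np.round(d,2),"turn",round(t,1))
E
python3 -c "
from h import *
p=L2W(.085,.045);print(p);to(*p,.31,94.4)"
```

```text
(np.float64(0.5876173934435772), np.float64(0.2048564165761443))
clock 1.05 pos [ 0.2077 -0.5895  0.2497] head -70.6 F [-0.9 -0.   0.3] open 1.0 -> delta_cm [-62.29 -62.23  -6.03] turn 15.0
```

Emit:
send_rows([
  {"delta_pos":[-31,-31,-6],"turn":15,"jaw":1},
  {"delta_pos":[-31,-31,-6],"turn":15,"jaw":1},
  {"delta_pos":[-31,-31,-6],"turn":15,"jaw":1},
  {"delta_pos":[-31,-31,-6],"turn":15,"jaw":1},
  {"delta_pos":[-31,-31,-6],"turn":15,"jaw":1},
  {"delta_pos":[-31,-31,-6],"turn":15,"jaw":1},
  {"delta_pos":[-31,-31,-6],"turn":15,"jaw":1},
  {"delta_pos":[-31,-31,-6],"turn":15,"jaw":1},
])

```text
clock: 1.72
tool_pos: [0.351, -0.2898, 0.2955]
eef_rot: [0.734, -0.679, 0.0, -0.0]
contact_force: [0.7, -1.0, -0.4]
opening: 0.418
```

```bash
python3 -c "
from h import *
p=L2W(.085,.045);to(*p,.31,94.4);print(r.get_state()['q'])"
```

```text
clock 1.72 pos [ 0.351  -0.2898  0.2955] head -85.6 F [ 0.7 -1.  -0.4] open 0.418 -> delta_cm [-47.5  -27.39  -1.46] turn 0.0
[ 0.67357837  0.40313561 -0.12207048  1.99687539  0.07062538  0.74472007
 -0.98467303]
```

Emit:
send_rows([
  {"delta_pos":[-47.5,-27.4,-1.4],"turn":0,"jaw":1},
  {"delta_pos":[-47.5,-27.4,-1.4],"turn":0,"jaw":1},
  {"delta_pos":[-47.5,-27.4,-1.4],"turn":0,"jaw":1},
  {"delta_pos":[-47.5,-27.4,-1.4],"turn":0,"jaw":1},
  {"delta_pos":[-47.5,-27.4,-1.4],"turn":0,"jaw":1},
  {"delta_pos":[-47.5,-27.4,-1.4],"turn":0,"jaw":1},
  {"delta_pos":[-47.5,-27.4,-1.4],"turn":0,"jaw":1},
  {"delta_pos":[-47.5,-27.4,-1.4],"turn":0,"jaw":1},
])

```text
clock: 2.38
tool_pos: [0.4948, 0.0111, 0.3038]
eef_rot: [0.734, -0.679, 0.0, -0.0]
contact_force: [0.4, -0.7, -0.8]
opening: 0.006
```

```bash
python3 -c "
from h import *
p=L2W(.085,.045);to(*p,.31,94.4);print(r.get_state()['q'])"
```

```text
clock 2.38 pos [0.4948 0.0111 0.3038] head -85.6 F [ 0.4 -0.7 -0.8] open 0.006 -> delta_cm [-18.61 -10.75  -0.62] turn 0.0
[-0.02339183  0.44574199 -0.1384465   1.87963925  0.08174131  0.82100954
 -1.69779947]
```

Emit:
send_rows([
  {"delta_pos":[-18.6,-10.7,-0.6],"turn":0,"jaw":1},
  {"delta_pos":[-18.6,-10.7,-0.6],"turn":0,"jaw":1},
  {"delta_pos":[-18.6,-10.7,-0.6],"turn":0,"jaw":1},
  {"delta_pos":[-18.6,-10.7,-0.6],"turn":0,"jaw":1},
  {"delta_pos":[-18.6,-10.7,-0.6],"turn":0,"jaw":1},
  {"delta_pos":[-18.6,-10.7,-0.6],"turn":0,"jaw":1},
  {"delta_pos":[-18.6,-10.7,-0.6],"turn":0,"jaw":1},
])

```text
clock: 2.97
tool_pos: [0.5866, 0.207, 0.3089]
eef_rot: [0.736, -0.677, -0.001, -0.001]
contact_force: [0.6, -0.2, -0.0]
opening: 0.005
```

```bash
python3 -c "
from h import *
p=L2W(.085,.045);to(*p,.222,94.4);cv2.imwrite('pics/w1.png',vision.snapshot('wrist'));cv2.imwrite('pics/s1.png',vision.snapshot('side'))"
```

```text
clock 2.97 pos [0.5866 0.207  0.3089] head -85.3 F [ 0.6 -0.2 -0. ] open 0.005 -> delta_cm [ 0.24 -0.09  8.69] turn 0.3
```

View pics/w1.png

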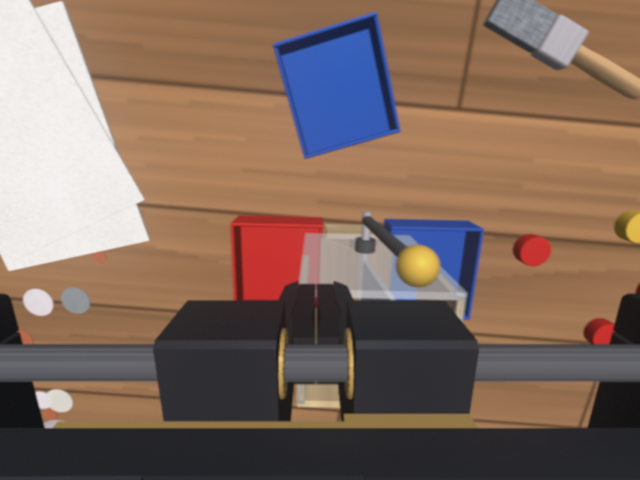

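View pics/s1.png

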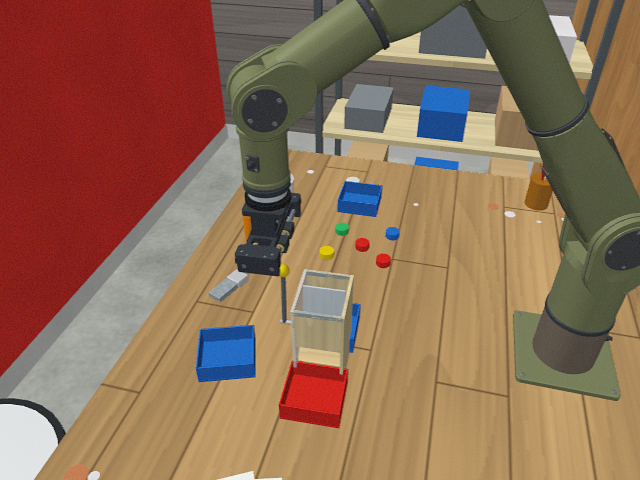

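```bash
python3 -c "
from h import *
P=vision.camera_params('wrist')
print(proj(P,[[.5896,.1479,.2437],[.5866,.207,.298],[*L2W(.051,.061),.212],[*L2W(.051,-.061),.212]]))"
```

```text
[[404.6785183  263.70061232]
 [305.85557964 300.51896018]
 [290.14376711 290.3053977 ]
 [458.38922795 290.0144735 ]]
```

Emit:
send_rows([
  {"delta_pos":[0.2,0,4],"turn":0,"jaw":1},
  {"delta_pos":[0.2,0,8],"turn":0,"jaw":1},
  {"delta_pos":[0.2,0,8.7],"turn":0,"jaw":1},
  {"delta_pos":[2,0,8.7],"turn":0,"jaw":1},
  {"delta_pos":[3.5,0,8.7],"turn":0,"jaw":1},
  {"delta_pos":[5,0,9],"turn":0,"jaw":1},
  {"delta_pos":[6,0,9.4],"turn":0,"jaw":1},
  {"delta_pos":[6.5,0,9.7],"turn":0,"jaw":1},
])

```text
clock: 3.73
tool_pos: [0.5921, 0.1346, 0.2134]
eef_rot: [0.732, -0.681, 0.001, 0.0]
contact_force: [0.3, 0.7, 0.7]
opening: 0.007
```

```bash
python3 -c "
from h import *
p=L2W(.085,-.030);to(*p,.212,94.4);cv2.imwrite('pics/w2.png',vision.snapshot('wrist'));cv2.imwrite('pics/s2.png',vision.snapshot('side'))"
```

```text
clock 3.73 pos [0.5921 0.1346 0.2134] head -85.8 F [0.3 0.7 0.7] open 0.007 -> delta_cm [ 0.46 -0.09  0.14] turn -0.2
```

View pics/w2.png

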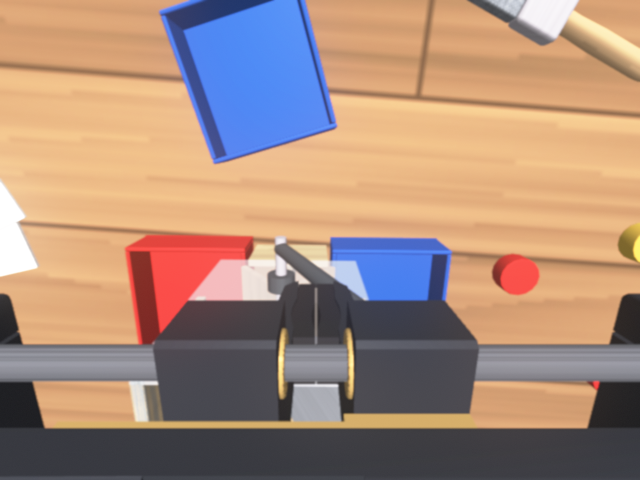

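View pics/s2.png

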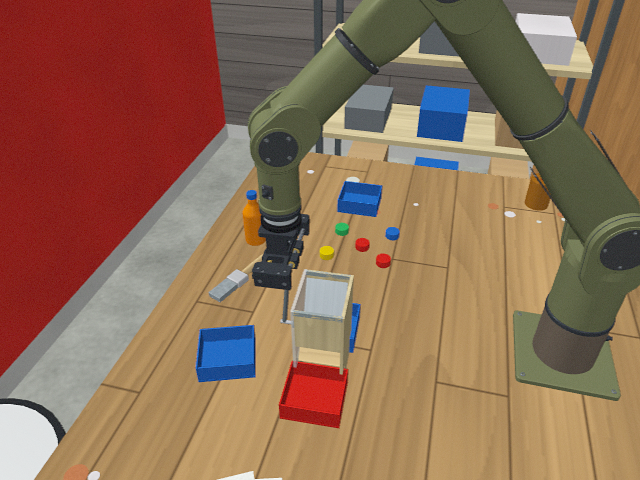

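The rod is leaning to -y and the fingers are against it. Force is still under 1 N, so I'll push on to the stop.

Emit:
send_rows([
  {"delta_pos":[0.4,0,0.1],"turn":0,"jaw":1},
  {"delta_pos":[0.8,0,0.2],"turn":0,"jaw":1},
  {"delta_pos":[0.8,0,0.2],"turn":0,"jaw":1},
])

```text
clock: 4.08
tool_pos: [0.5922, 0.1302, 0.2104]
eef_rot: [0.734, -0.679, -0.0, -0.0]
contact_force: [-0.7, 1.2, 0.3]
opening: 0.007
```

```bash
python3 -c "
from h import *
p=L2W(.085,-.030);to(*p,.212,94.4)"
```

```text
clock 4.08 pos [0.5922 0.1302 0.2104] head -85.6 F [-0.7  1.2  0.3] open 0.007 -> delta_cm [ 0.02 -0.11 -0.16] turn 0.0
```

Emit:
send_rows([
  {"delta_pos":[0.3,0,0],"turn":0,"jaw":1},
  {"delta_pos":[0.6,0,0],"turn":0,"jaw":1},
  {"delta_pos":[0.6,0,0],"turn":0,"jaw":1},
])

```text
clock: 4.33
tool_pos: [0.5922, 0.1293, 0.2105]
eef_rot: [0.735, -0.678, -0.002, -0.003]
contact_force: [-0.3, 8.8, -1.8]
opening: 0.006
```

```bash
python3 -c "
from h import *
p=L2W(.085,-.030);to(*p,.212,94.4);cv2.imwrite('pics/s3.png',vision.snapshot('side')[220:400,230:390])
cv2.imwrite('pics/c3.png',vision.snapshot('scene')[80:270,290:480])
for n in ('s3','c3'): cv2.imwrite(f'pics/{n}z.png',cv2.resize(cv2.imread(f'pics/{n}.png'),None,fx=3,fy=3))"
```

```text
clock 4.33 pos [0.5922 0.1293 0.2105] head -85.4 F [-0.3  8.8 -1.8] open 0.006 -> delta_cm [-0.07 -0.12 -0.15] turn 0.2
```

View pics/c3z.png

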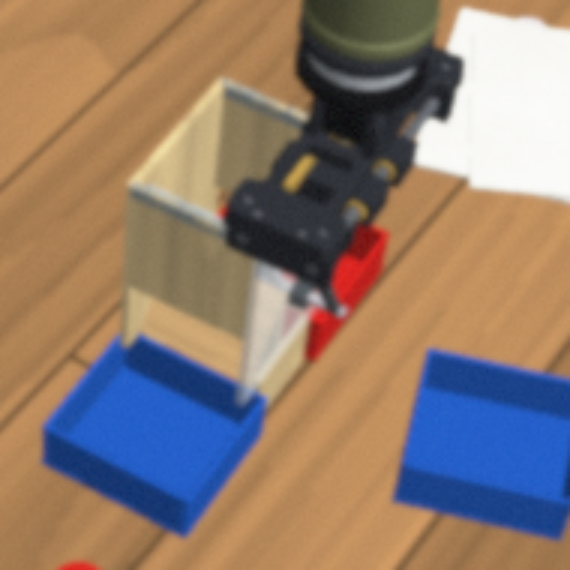

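View pics/s3z.png

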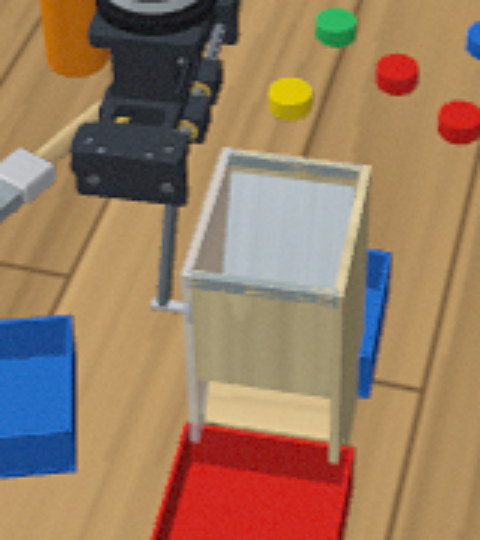

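8.8 N at the stop. Backing off, lifting and looking at the knob.

Emit:
send_rows([
  {"delta_pos":[-1.5,0,0],"turn":0,"jaw":1},
  {"delta_pos":[-2.5,0,-1],"turn":0,"jaw":1},
  {"delta_pos":[-2.5,0,-5],"turn":0,"jaw":1},
  {"delta_pos":[-2.5,0,-9],"turn":0,"jaw":1},
  {"delta_pos":[-2.5,0,-10],"turn":0,"jaw":1},
])

```text
clock: 4.85
tool_pos: [0.5936, 0.1501, 0.3173]
eef_rot: [0.734, -0.679, 0.003, -0.005]
contact_force: [0.3, 0.4, 0.9]
opening: 0.003
```

```bash
python3 -c "
from h import *
to(.434,-.205,.31,94.4)
P=vision.camera_params('wrist');im=vision.snapshot('wrist');cv2.imwrite('pics/w4.png',im);cv2.imwrite('pics/s4.png',vision.snapshot('side'))
"
```

```text
clock 4.85 pos [0.5936 0.1501 0.3173] head -85.6 F [0.3 0.4 0.9] open 0.003 -> delta_cm [34.17 18.67  0.46] turn 0.0
```

View pics/w4.png

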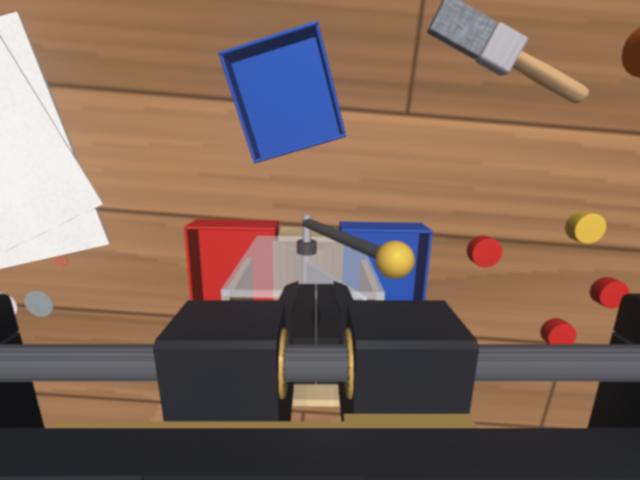

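View pics/s4.png

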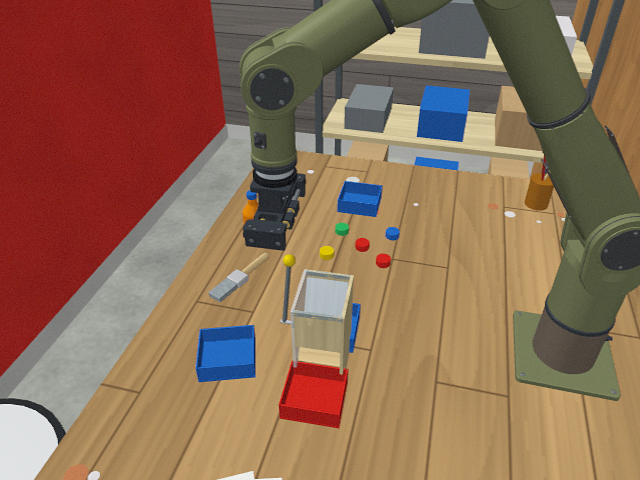

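```bash
cat >> h.py <<'E'
def knob(th): return [*L2W(.082,.130*np.sin(th)),.115+.130*np.cos(th)]
def knobpx(im):
    h=cv2.cvtColor(im,cv2.COLOR_BGR2HSV);m=cv2.inRange(h,(22,150,120),(32,255,255));n,l,s,c=cv2.connectedComponentsWithStats(m)
    return [(int(s[i,4]),c[i].round(1).tolist()) for i in range(1,n) if s[i,4]>15]
E
python3 -c "
from h import *
P=vision.camera_params('side')
for t in (-.09,-.3,-.4,-.5,-.55):print(t,proj(P,knob(t)))
print(knobpx(cv2.imread('pics/s4.png')),knobpx(cv2.imread('pics/side0.png')))"
```

```text
-0.09 [[282.13142113 270.67921609]]
-0.3 [[285.37124232 263.84877257]]
-0.4 [[286.84541871 261.60468817]]
-0.5 [[288.25508103 260.01783378]]
-0.55 [[288.93169871 259.46933773]]
[(182, [326.3, 252.4]), (129, [288.8, 259.9])] [(184, [326.2, 252.4]), (138, [282.2, 270.1])]
```

The knob is at (288.8,259.9) in the side view, which fits -0.5 rad. Now the red cake.

Emit:
send_rows([
  {"delta_pos":[34.2,18.7,0.5],"turn":0,"jaw":0},
  {"delta_pos":[34.2,18.7,0.5],"turn":0,"jaw":0},
  {"delta_pos":[34.2,18.7,0.5],"turn":0,"jaw":0},
  {"delta_pos":[34.2,18.7,0.5],"turn":0,"jaw":0},
  {"delta_pos":[34.2,18.7,0.5],"turn":0,"jaw":0},
  {"delta_pos":[34.2,18.7,0.5],"turn":0,"jaw":0},
  {"delta_pos":[34.2,18.7,0.5],"turn":0,"jaw":0},
  {"delta_pos":[34.2,18.7,0.5],"turn":0,"jaw":0},
])

```text
clock: 5.62
tool_pos: [0.4515, -0.1565, 0.305]
eef_rot: [0.734, -0.679, -0.001, 0.001]
contact_force: [-0.0, -0.5, 0.6]
opening: 0.585
```

```bash
python3 -c "
from h import *
to(.434,-.205,.12,94.4)
"
```

```text
clock 5.62 pos [ 0.4515 -0.1565  0.305 ] head -85.6 F [-0.  -0.5  0.6] open 0.585 -> delta_cm [ 4.71  2.07 18.5 ] turn 0.0
```

Emit:
send_rows([
  {"delta_pos":[4.7,2.1,18.5],"turn":0,"jaw":0},
  {"delta_pos":[4.7,2.1,18.5],"turn":0,"jaw":0},
  {"delta_pos":[4.7,2.1,18.5],"turn":0,"jaw":0},
  {"delta_pos":[4.7,2.1,18.5],"turn":0,"jaw":0},
  {"delta_pos":[4.7,2.1,18.5],"turn":0,"jaw":0},
  {"delta_pos":[4.7,2.1,18.5],"turn":0,"jaw":0},
  {"delta_pos":[4.7,2.1,18.5],"turn":0,"jaw":0},
])

```text
clock: 6.2
tool_pos: [0.4349, -0.2031, 0.1199]
eef_rot: [0.734, -0.68, -0.002, 0.001]
contact_force: [0.3, -0.0, 0.7]
opening: 0.997
```

```bash
python3 -c "
from h import *
P=vision.camera_params('wrist');im=vision.snapshot('wrist');cv2.imwrite('pics/w5.png',im)
to(.434,-.205,.015,94.4)
for d in nets.trace('wrist','red_cake'):
  v,u=np.nonzero(d['region']);print(d['score'],u.mean(),v.mean(),at_z(P,(u.mean(),v.mean()),.012))
print(proj(P,[.434,-.205,.02]))
"
```

```text
clock 6.25 pos [ 0.4363 -0.203   0.1213] head -85.6 F [ 0.1 -0.   0.6] open 0.999 -> delta_cm [ 0.18  0.24 10.63] turn 0.0
0.95 128.6826988830636 57.2484613631183 [ 0.54756421 -0.07497215  0.012     ]
0.8 406.19407359166394 153.08922175187234 [ 0.50261773 -0.25832695  0.012     ]
0.78 319.0459448661606 242.91809828206152 [ 0.4348416  -0.20439848  0.012     ]
[[319.89501794 247.31605543]]
```

View pics/w5.png

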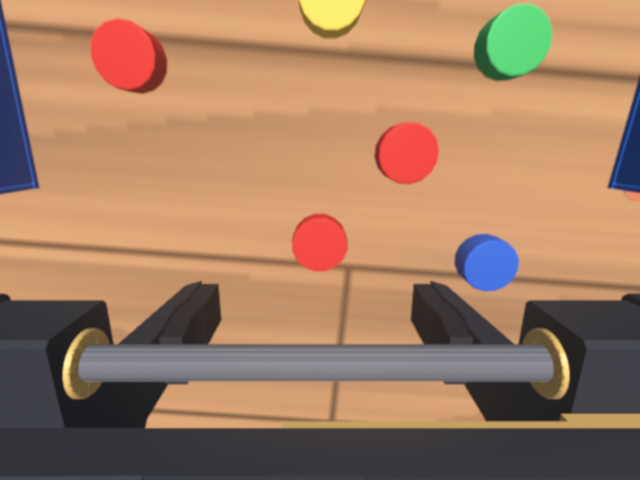

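The wrist view puts the target at (319,243), which gives (0.435,-0.204) and agrees with the first measurement. Descend and grip.

Emit:
send_rows([
  {"delta_pos":[0.2,0.2,4],"turn":0,"jaw":0},
  {"delta_pos":[0.2,0.2,8],"turn":0,"jaw":0},
  {"delta_pos":[0.2,0.2,10],"turn":0,"jaw":0},
  {"delta_pos":[0.2,0.2,10.6],"turn":0,"jaw":0},
  {"delta_pos":[0.2,0.2,10.6],"turn":0,"jaw":1},
  {"delta_pos":[0.2,0.2,10.6],"turn":0,"jaw":1},
  {"delta_pos":[0.2,0.2,10.6],"turn":0,"jaw":1},
  {"delta_pos":[0.2,0.2,10.6],"turn":0,"jaw":1},
], force=20)

```text
clock: 6.97
tool_pos: [0.4358, -0.2061, 0.0169]
eef_rot: [0.734, -0.679, 0.002, -0.001]
contact_force: [-0.2, 0.4, 0.5]
opening: 0.718
```

Emit:
send_rows([
  {"delta_pos":[0,0,0],"turn":0,"jaw":1},
  {"delta_pos":[0,0,0],"turn":0,"jaw":1},
  {"delta_pos":[0,0,0],"turn":0,"jaw":1},
  {"delta_pos":[0,0,0],"turn":0,"jaw":1},
  {"delta_pos":[0,0,0],"turn":0,"jaw":1},
])

```text
clock: 7.38
tool_pos: [0.4348, -0.2058, 0.0155]
eef_rot: [0.734, -0.679, 0.0, -0.0]
contact_force: [-0.1, 0.7, 5.1]
opening: 0.448
```

```bash
python3 -c "
from h import *
to(.5063,.1535,.30,94.4)
"
```

```text
clock 7.38 pos [ 0.4348 -0.2058  0.0155] head -85.6 F [-0.1  0.7  5.1] open 0.448 -> delta_cm [-35.26  -9.91 -28.46] turn 0.0
```

Emit:
send_rows([
  {"delta_pos":[0,0,-4],"turn":0,"jaw":1},
  {"delta_pos":[0,0,-8],"turn":0,"jaw":1},
  {"delta_pos":[0,0,-12],"turn":0,"jaw":1},
  {"delta_pos":[0,0,-16],"turn":0,"jaw":1},
  {"delta_pos":[0,0,-20],"turn":0,"jaw":1},
  {"delta_pos":[0,0,-24],"turn":0,"jaw":1},
  {"delta_pos":[0,0,-28],"turn":0,"jaw":1},
  {"delta_pos":[0,0,-28.5],"turn":0,"jaw":1},
])

```text
clock: 8.05
tool_pos: [0.4375, -0.2067, 0.3062]
eef_rot: [0.734, -0.68, 0.005, -0.002]
contact_force: [1.2, -0.2, -1.0]
opening: 0.444
```

```bash
python3 -c "
from h import *
to(.5063,.1535,.30,94.4)
"
```

```text
clock 8.05 pos [ 0.4375 -0.2067  0.3062] head -85.6 F [ 1.2 -0.2 -1. ] open 0.444 -> delta_cm [-35.39  -9.61   0.55] turn -0.0
```

Emit:
send_rows([
  {"delta_pos":[-35.4,-9.6,0.3],"turn":0,"jaw":1},
  {"delta_pos":[-35.4,-9.6,0.3],"turn":0,"jaw":1},
  {"delta_pos":[-35.4,-9.6,0.3],"turn":0,"jaw":1},
  {"delta_pos":[-35.4,-9.6,0.3],"turn":0,"jaw":1},
  {"delta_pos":[-35.4,-9.6,0.3],"turn":0,"jaw":1},
  {"delta_pos":[-35.4,-9.6,0.3],"turn":0,"jaw":1},
  {"delta_pos":[-35.4,-9.6,0.3],"turn":0,"jaw":1},
  {"delta_pos":[-35.4,-9.6,0.3],"turn":0,"jaw":1},
])

```text
clock: 8.72
tool_pos: [0.4963, 0.1236, 0.2967]
eef_rot: [0.734, -0.679, -0.0, 0.001]
contact_force: [1.9, 0.2, -0.7]
opening: 0.445
```

```bash
python3 -c "
from h import *
to(.5063,.1535,.30,94.4)
"
```

```text
clock 8.72 pos [0.4963 0.1236 0.2967] head -85.6 F [ 1.9  0.2 -0.7] open 0.445 -> delta_cm [-2.91 -1.23 -0.33] turn 0.0
```

Emit:
send_rows([
  {"delta_pos":[-2.9,-1.2,0],"turn":0,"jaw":1},
  {"delta_pos":[-2.9,-1.2,0],"turn":0,"jaw":1},
  {"delta_pos":[-2.9,-1.2,0],"turn":0,"jaw":1},
  {"delta_pos":[-2.9,-1.2,3],"turn":0,"jaw":1},
  {"delta_pos":[-2.9,-1.2,5.5],"turn":0,"jaw":1},
  {"delta_pos":[-2.9,-1.2,5.7],"turn":0,"jaw":1},
  {"delta_pos":[-2.9,-1.2,5.7],"turn":0,"jaw":1},
])

```text
clock: 9.3
tool_pos: [0.5054, 0.1493, 0.2393]
eef_rot: [0.733, -0.68, -0.001, 0.002]
contact_force: [-0.1, -0.2, 1.1]
opening: 0.447
```

```bash
python3 -c "
from h import *
to(.5063,.1535,.24,94.4)
cv2.imwrite('pics/w6.png',vision.snapshot('wrist'));cv2.imwrite('pics/s6.png',vision.snapshot('side'));print(knobpx(vision.snapshot('side')))
a=cv2.resize(cv2.imread('pics/s6.png')[200:440,220:400],None,fx=3,fy=3);cv2.imwrite('pics/s6z.png',a[:600])
"
```

```text
clock 9.3 pos [0.5054 0.1493 0.2393] head -85.7 F [-0.1 -0.2  1.1] open 0.447 -> delta_cm [-0.41 -0.12 -0.08] turn -0.1
[(129, [288.8, 259.9])]
```

View pics/w6.png

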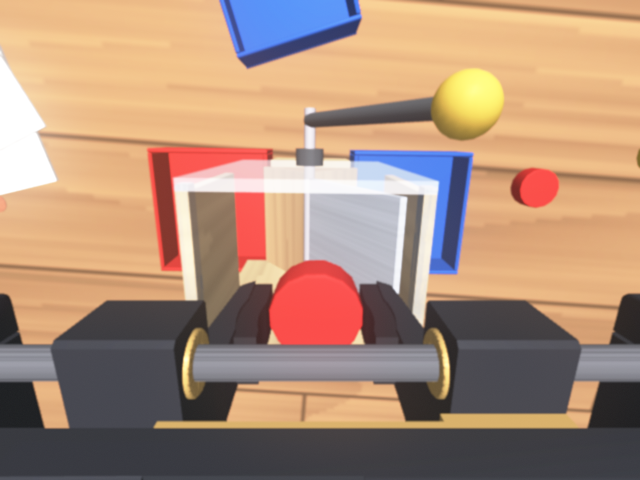

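View pics/s6z.png

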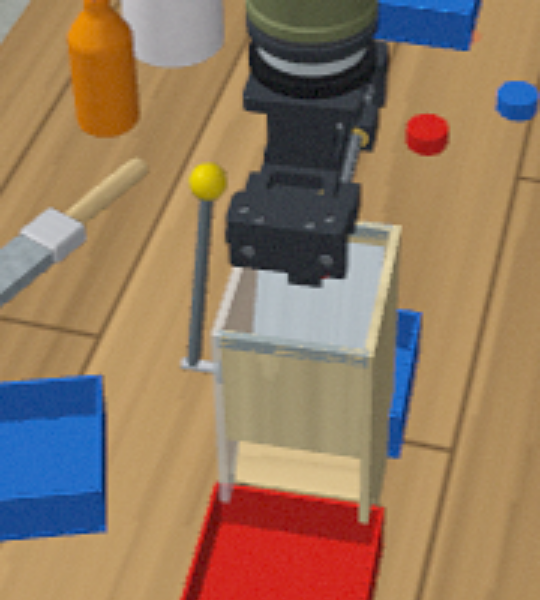

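Cake is over the mouth, about 4 mm to -y of centre, and the flap leaves the red chute open. Small shift, then release.

Emit:
send_rows([
  {"delta_pos":[-0.4,-0.1,0],"turn":0,"jaw":1},
  {"delta_pos":[-0.4,-0.1,0],"turn":0,"jaw":1},
  {"delta_pos":[-0.4,-0.1,0],"turn":0,"jaw":0.3},
  {"delta_pos":[-0.4,-0.1,0],"turn":0,"jaw":0.3},
  {"delta_pos":[-0.4,-0.1,0],"turn":0,"jaw":0.3},
  {"delta_pos":[-0.4,-0.1,-2],"turn":0,"jaw":0.3},
  {"delta_pos":[-0.4,-0.1,-5],"turn":0,"jaw":0.3},
  {"delta_pos":[-0.4,-0.1,-7],"turn":0,"jaw":0.3},
])

```text
clock: 10.12
tool_pos: [0.5075, 0.1558, 0.3121]
eef_rot: [0.734, -0.679, 0.0, -0.0]
contact_force: [-0.1, 0.2, 0.1]
opening: 0.701
```

```bash
python3 -c "
from h import *
to(*L2W(.085,-.105),.30,94.4)
cv2.imwrite('pics/w7.png',vision.snapshot('wrist'));cv2.imwrite('pics/s7.png',vision.snapshot('side'))
P=vision.camera_params('side')
for d in nets.trace('side','red_cake'):
  v,u=np.nonzero(d['region']);print(d['score'],u.mean(),v.mean(),at_z(P,(u.mean(),v.mean()),.015))
print(L2W(0,.095))
"
```

```text
clock 10.12 pos [0.5075 0.1558 0.3121] head -85.6 F [-0.1  0.2  0.1] open 0.701 -> delta_cm [10.73 -8.35  1.22] turn 0.0
0.91 315.23493975903614 396.18373493975906 [0.49712388 0.25188518 0.015     ]
0.62 362.63803680981596 244.33742331288343 [ 0.49665665 -0.25358586  0.015     ]
0.57 342.0855263157895 228.97368421052633 [ 0.56691556 -0.30816862  0.015     ]
0.34 319.42951207158535 315.76312679385444 [0.54467363 0.03511873 0.015     ]
(np.float64(0.49904905871555966), np.float64(0.24822287923458408))
```

View pics/w7.png

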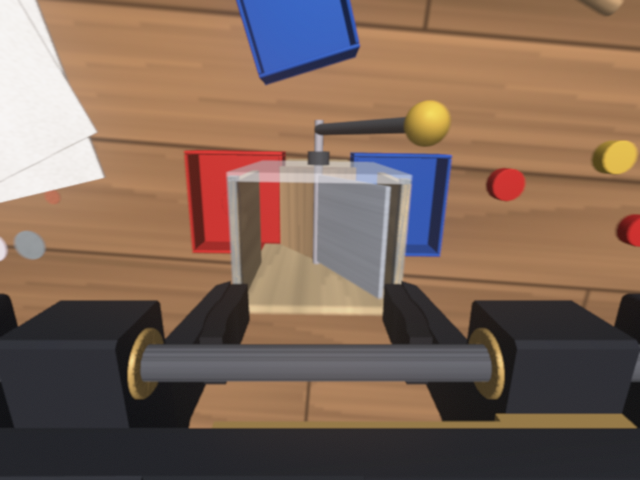

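View pics/s7.png

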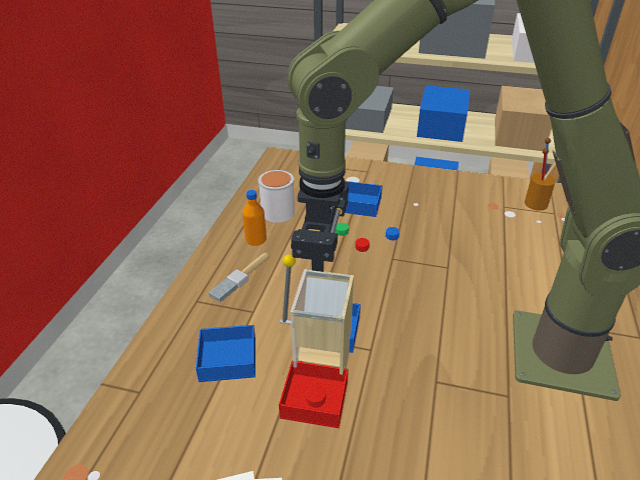

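The side view shows the red cake in the red bin at (316,397). Now I'll close the fingers and go to the -y side of the knob.

Emit:
send_rows([
  {"delta_pos":[10.7,-8.3,0],"turn":0,"jaw":1},
  {"delta_pos":[10.7,-8.3,0],"turn":0,"jaw":1},
  {"delta_pos":[10.7,-8.3,0],"turn":0,"jaw":1},
  {"delta_pos":[10.7,-8.3,0],"turn":0,"jaw":1},
  {"delta_pos":[10.7,-8.3,0],"turn":0,"jaw":1},
  {"delta_pos":[10.7,-8.3,0],"turn":0,"jaw":1},
  {"delta_pos":[10.7,-8.3,0],"turn":0,"jaw":1},
])

```text
clock: 10.85
tool_pos: [0.5969, 0.0572, 0.3095]
eef_rot: [0.735, -0.679, -0.001, 0.001]
contact_force: [-0.4, 0.7, 0.2]
opening: 0.192
```

```bash
python3 -c "
from h import *
to(*L2W(.085,-.108),.212,94.4)
cv2.imwrite('pics/w8.png',vision.snapshot('wrist'))
"
```

```text
clock 10.85 pos [0.5969 0.0572 0.3095] head -85.5 F [-0.4  0.7  0.2] open 0.192 -> delta_cm [ 0.51 -0.23  9.75] turn 0.1
```

View pics/w8.png

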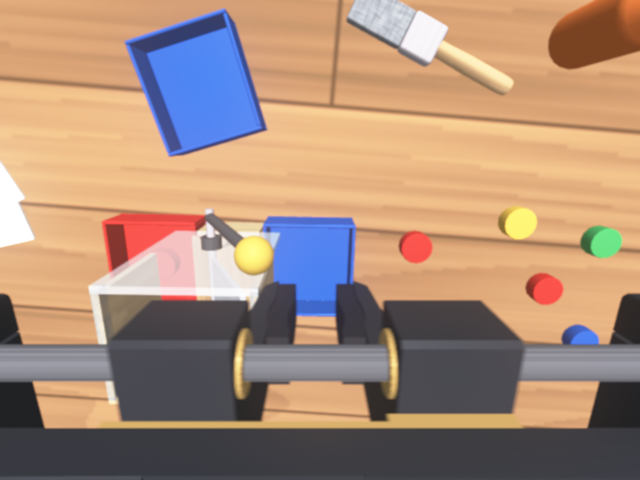

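Emit:
send_rows([
  {"delta_pos":[0.5,-0.2,2],"turn":0,"jaw":1},
  {"delta_pos":[0.5,-0.2,5],"turn":0,"jaw":1},
  {"delta_pos":[0.5,-0.2,8],"turn":0,"jaw":1},
  {"delta_pos":[0.5,-0.2,9.2],"turn":0,"jaw":1},
  {"delta_pos":[0.5,-0.2,9.2],"turn":0,"jaw":1},
  {"delta_pos":[-1.5,-0.2,9.2],"turn":0,"jaw":1},
  {"delta_pos":[-3.5,-0.2,9.2],"turn":0,"jaw":1},
  {"delta_pos":[-5.5,-0.2,9.2],"turn":0,"jaw":1},
])

```text
clock: 11.57
tool_pos: [0.5966, 0.111, 0.2202]
eef_rot: [0.734, -0.679, 0.001, -0.001]
contact_force: [-0.2, -1.9, 1.9]
opening: 0.006
```

```bash
python3 -c "
from h import *
to(*L2W(.085,.026),.216,94.4)
cv2.imwrite('pics/w9.png',vision.snapshot('wrist'))
"
```

```text
clock 11.57 pos [0.5966 0.111  0.2202] head -85.6 F [-0.2 -1.9  1.9] open 0.006 -> delta_cm [-7.53  0.18  0.41] turn -0.0
```

View pics/w9.png

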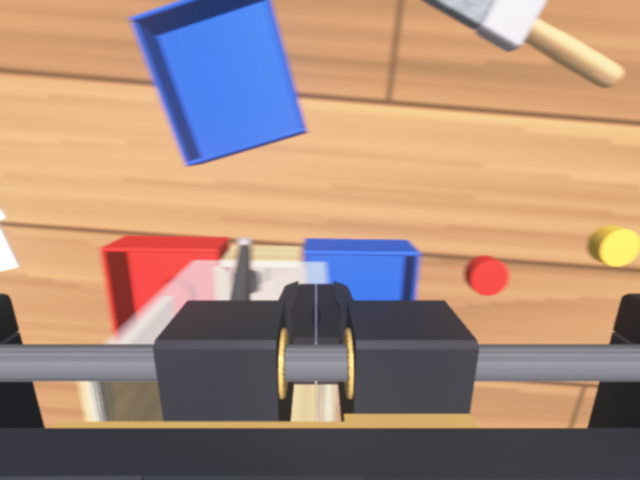

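Emit:
send_rows([
  {"delta_pos":[-2,0.1,0],"turn":0,"jaw":1},
  {"delta_pos":[-4,0.2,0.2],"turn":0,"jaw":1},
  {"delta_pos":[-5.5,0.2,0.5],"turn":0,"jaw":1},
  {"delta_pos":[-6.5,0.2,0.8],"turn":0,"jaw":1},
  {"delta_pos":[-7.2,0.2,0.9],"turn":0,"jaw":1},
  {"delta_pos":[-7.2,0.2,0.9],"turn":0,"jaw":1},
])

```text
clock: 12.12
tool_pos: [0.588, 0.1838, 0.2096]
eef_rot: [0.735, -0.678, -0.0, -0.0]
contact_force: [0.4, -0.4, -1.1]
opening: 0.006
```

```bash
python3 -c "
from h import *
to(*L2W(.085,.026),.212,94.4)
"
```

```text
clock 12.12 pos [0.588  0.1838 0.2096] head -85.4 F [ 0.4 -0.4 -1.1] open 0.006 -> delta_cm [-0.2  -0.12 -0.24] turn 0.2
```

Emit:
send_rows([
  {"delta_pos":[-0.4,0,0],"turn":0,"jaw":1},
  {"delta_pos":[-0.8,0,0],"turn":0,"jaw":1},
  {"delta_pos":[-0.8,0,0],"turn":0,"jaw":1},
])

```text
clock: 12.37
tool_pos: [0.5881, 0.1884, 0.2094]
eef_rot: [0.733, -0.68, 0.001, 0.001]
contact_force: [0.0, -2.2, 0.9]
opening: 0.004
```

Emit:
send_rows([
  {"delta_pos":[-0.4,0,0],"turn":0,"jaw":1},
  {"delta_pos":[-0.6,0,0],"turn":0,"jaw":1},
  {"delta_pos":[-0.6,0,0],"turn":0,"jaw":1},
])

```text
clock: 12.62
tool_pos: [0.588, 0.1893, 0.2092]
eef_rot: [0.732, -0.681, 0.003, 0.004]
contact_force: [0.1, -10.3, 3.0]
opening: 0.007
```

-10.3 N at the stop. Backing off, lifting and checking the knob.

Emit:
send_rows([
  {"delta_pos":[1.5,0,0],"turn":0,"jaw":1},
  {"delta_pos":[2.5,0,-1],"turn":0,"jaw":1},
  {"delta_pos":[2.5,0,-5],"turn":0,"jaw":1},
  {"delta_pos":[2.5,0,-9],"turn":0,"jaw":1},
  {"delta_pos":[2.5,0,-10],"turn":0,"jaw":1},
])

```text
clock: 13.03
tool_pos: [0.5924, 0.172, 0.3165]
eef_rot: [0.733, -0.68, 0.002, -0.006]
contact_force: [1.4, 0.4, -0.2]
opening: 0.008
```

```bash
python3 -c "
from h import *
P=vision.camera_params('side');im=vision.snapshot('side');cv2.imwrite('pics/s10.png',im);print(knobpx(im),[proj(P,knob(t)).round(1).tolist() for t in (.3,.4,.5,.55)])
cv2.imwrite('pics/w10.png',vision.snapshot('wrist'))
for d in nets.trace('side','blue_cake'):
  v,u=np.nonzero(d['region']);print(d['score'],u.mean(),v.mean(),at_z(P,(u.mean(),v.mean()),.011))
to(.428,-.329,.31,94.4)
"
```

```text
[(180, [326.1, 252.4]), (155, [272.8, 303.1])] [[[276.1, 290.3]], [[274.6, 296.5]], [[273.3, 303.1]], [[272.6, 306.5]]]
0.64 392.38216560509557 232.9235668789809 [ 0.42510917 -0.3301493   0.011     ]
clock 13.18 pos [0.5897 0.1712 0.3107] head -85.6 F [-0.8  0.8  0.2] open 0.003 -> delta_cm [48.63 19.96 -0.05] turn -0.0
```

View pics/w10.png

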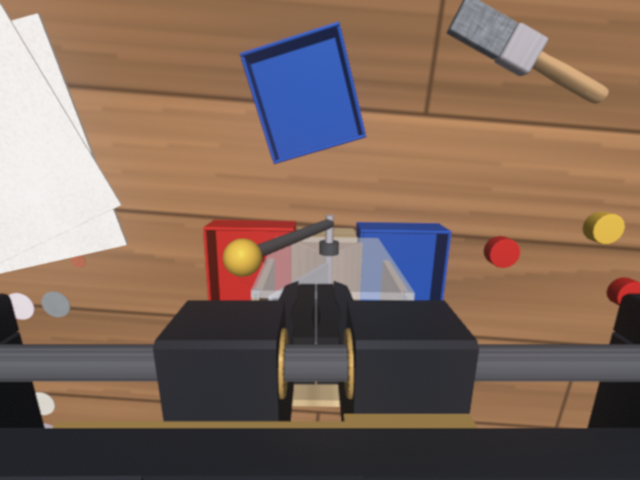

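View pics/s10.png

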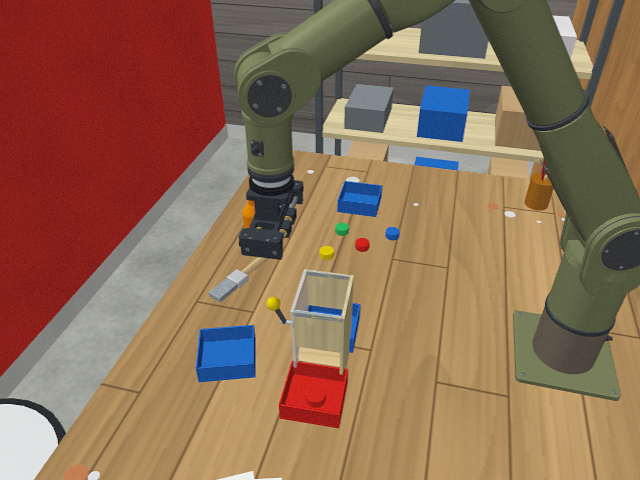

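The knob at (272.8,303.1) matches +0.50 rad. On to the blue cake.

Emit:
send_rows([
  {"delta_pos":[48.6,20,0],"turn":0,"jaw":0},
  {"delta_pos":[48.6,20,0],"turn":0,"jaw":0},
  {"delta_pos":[48.6,20,0],"turn":0,"jaw":0},
  {"delta_pos":[48.6,20,0],"turn":0,"jaw":0},
  {"delta_pos":[48.6,20,0],"turn":0,"jaw":0},
  {"delta_pos":[48.6,20,0],"turn":0,"jaw":0},
  {"delta_pos":[48.6,20,0],"turn":0,"jaw":0},
  {"delta_pos":[48.6,20,0],"turn":0,"jaw":0},
])

```text
clock: 13.85
tool_pos: [0.4844, -0.1474, 0.3078]
eef_rot: [0.734, -0.679, -0.002, 0.001]
contact_force: [0.7, -0.9, 0.3]
opening: 0.585
```

```bash
python3 -c "
from h import *
to(.427,-.329,.12,94.4)
"
```

```text
clock 13.85 pos [ 0.4844 -0.1474  0.3078] head -85.6 F [ 0.7 -0.9  0.3] open 0.585 -> delta_cm [17.69  7.06 18.78] turn 0.0
```

Emit:
send_rows([
  {"delta_pos":[17.7,7.1,18.8],"turn":0,"jaw":0},
  {"delta_pos":[17.7,7.1,18.8],"turn":0,"jaw":0},
  {"delta_pos":[17.7,7.1,18.8],"turn":0,"jaw":0},
  {"delta_pos":[17.7,7.1,18.8],"turn":0,"jaw":0},
  {"delta_pos":[17.7,7.1,18.8],"turn":0,"jaw":0},
  {"delta_pos":[17.7,7.1,18.8],"turn":0,"jaw":0},
  {"delta_pos":[17.7,7.1,18.8],"turn":0,"jaw":0},
  {"delta_pos":[17.7,7.1,18.8],"turn":0,"jaw":0},
])

```text
clock: 14.52
tool_pos: [0.425, -0.3298, 0.1177]
eef_rot: [0.732, -0.682, -0.004, 0.002]
contact_force: [-0.0, 0.4, 0.3]
opening: 1.0
```

```bash
python3 -c "
from h import *
P=vision.camera_params('wrist');im=vision.snapshot('wrist');cv2.imwrite('pics/w11.png',im)
for d in nets.trace('wrist','blue_cake'):
  v,u=np.nonzero(d['region']);print(d['score'],u.mean(),v.mean(),at_z(P,(u.mean(),v.mean()),.012))
to(.4275,-.329,.015,94.4)
"
```

```text
0.71 315.5780821917808 237.73463796477495 [ 0.42899856 -0.32811329  0.012     ]
clock 14.62 pos [ 0.4296 -0.3264  0.1212] head -85.6 F [ 0.   0.6 -0.3] open 0.999 -> delta_cm [ 0.26  0.23 10.62] turn 0.0
```

View pics/w11.png

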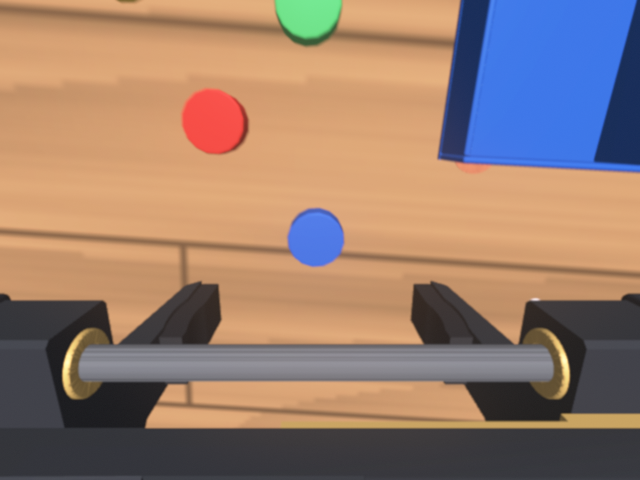

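Emit:
send_rows([
  {"delta_pos":[0.1,0.1,4],"turn":0,"jaw":0},
  {"delta_pos":[0.1,0.1,8],"turn":0,"jaw":0},
  {"delta_pos":[0.1,0.1,10],"turn":0,"jaw":0},
  {"delta_pos":[0.1,0.1,10.5],"turn":0,"jaw":0},
  {"delta_pos":[0.1,0.1,10.5],"turn":0,"jaw":1},
  {"delta_pos":[0.1,0.1,10.5],"turn":0,"jaw":1},
  {"delta_pos":[0.1,0.1,10.5],"turn":0,"jaw":1},
  {"delta_pos":[0.1,0.1,10.5],"turn":0,"jaw":1},
], force=20)

```text
clock: 15.28
tool_pos: [0.4297, -0.3295, 0.0183]
eef_rot: [0.734, -0.679, 0.002, -0.0]
contact_force: [-0.2, 0.9, -0.1]
opening: 0.719
```

Emit:
send_rows([
  {"delta_pos":[0,0,0],"turn":0,"jaw":1},
  {"delta_pos":[0,0,0],"turn":0,"jaw":1},
  {"delta_pos":[0,0,0],"turn":0,"jaw":1},
  {"delta_pos":[0,0,0],"turn":0,"jaw":1},
  {"delta_pos":[0,0,0],"turn":0,"jaw":1},
])

```text
clock: 15.7
tool_pos: [0.4286, -0.3293, 0.0168]
eef_rot: [0.734, -0.679, 0.0, -0.0]
contact_force: [-0.3, 0.1, 4.1]
opening: 0.447
```

Gripped (opening 0.447, about 39 mm). Lifting.

Emit:
send_rows([
  {"delta_pos":[0,0,-4],"turn":0,"jaw":1},
  {"delta_pos":[0,0,-8],"turn":0,"jaw":1},
  {"delta_pos":[0,0,-12],"turn":0,"jaw":1},
  {"delta_pos":[0,0,-16],"turn":0,"jaw":1},
  {"delta_pos":[0,0,-20],"turn":0,"jaw":1},
  {"delta_pos":[0,0,-24],"turn":0,"jaw":1},
  {"delta_pos":[0,0,-28],"turn":0,"jaw":1},
  {"delta_pos":[0,0,-28.5],"turn":0,"jaw":1},
])

```text
clock: 16.37
tool_pos: [0.4313, -0.3308, 0.3081]
eef_rot: [0.734, -0.68, 0.006, -0.001]
contact_force: [1.1, 0.7, 0.0]
opening: 0.446
```

```bash
python3 -c "
from h import *
to(.5063,.1535,.30,94.4)
"
```

```text
clock 16.37 pos [ 0.4313 -0.3308  0.3081] head -85.6 F [1.1 0.7 0. ] open 0.446 -> delta_cm [-47.72 -11.17   0.56] turn -0.0
```

Emit:
send_rows([
  {"delta_pos":[-47.7,-11.2,0.3],"turn":0,"jaw":1},
  {"delta_pos":[-47.7,-11.2,0.3],"turn":0,"jaw":1},
  {"delta_pos":[-47.7,-11.2,0.3],"turn":0,"jaw":1},
  {"delta_pos":[-47.7,-11.2,0.3],"turn":0,"jaw":1},
  {"delta_pos":[-47.7,-11.2,0.3],"turn":0,"jaw":1},
  {"delta_pos":[-47.7,-11.2,0.3],"turn":0,"jaw":1},
  {"delta_pos":[-47.7,-11.2,0.3],"turn":0,"jaw":1},
  {"delta_pos":[-47.7,-11.2,0.3],"turn":0,"jaw":1},
])

```text
clock: 17.03
tool_pos: [0.4789, 0.0021, 0.2989]
eef_rot: [0.734, -0.679, -0.0, 0.0]
contact_force: [0.7, -0.2, -1.0]
opening: 0.445
```

```bash
python3 -c "
from h import *
to(.5063,.1535,.30,94.4)
"
```

```text
clock 17.03 pos [0.4789 0.0021 0.2989] head -85.6 F [ 0.7 -0.2 -1. ] open 0.445 -> delta_cm [-14.88  -3.89  -0.12] turn -0.0
```

Emit:
send_rows([
  {"delta_pos":[-14.9,-3.9,0],"turn":0,"jaw":1},
  {"delta_pos":[-14.9,-3.9,0],"turn":0,"jaw":1},
  {"delta_pos":[-14.9,-3.9,0],"turn":0,"jaw":1},
  {"delta_pos":[-14.9,-3.9,0],"turn":0,"jaw":1},
  {"delta_pos":[-14.9,-3.9,0],"turn":0,"jaw":1},
  {"delta_pos":[-14.9,-3.9,3],"turn":0,"jaw":1},
  {"delta_pos":[-14.9,-3.9,5.8],"turn":0,"jaw":1},
  {"delta_pos":[-14.9,-3.9,5.8],"turn":0,"jaw":1},
])

```text
clock: 17.7
tool_pos: [0.5034, 0.15, 0.2368]
eef_rot: [0.734, -0.679, -0.002, 0.005]
contact_force: [-1.2, -0.8, 0.2]
opening: 0.449
```

```bash
python3 -c "
from h import *
cv2.imwrite('pics/w12.png',vision.snapshot('wrist'))
print(knobpx(vision.snapshot('side')))
to(.5063,.1535,.24,94.4)
"
```

```text
[(154, [272.7, 303.1])]
clock 17.8 pos [0.5062 0.151  0.2408] head -85.6 F [ 0.2  0.3 -0.2] open 0.447 -> delta_cm [-0.24 -0.03  0.08] turn -0.0
```

View pics/w12.png

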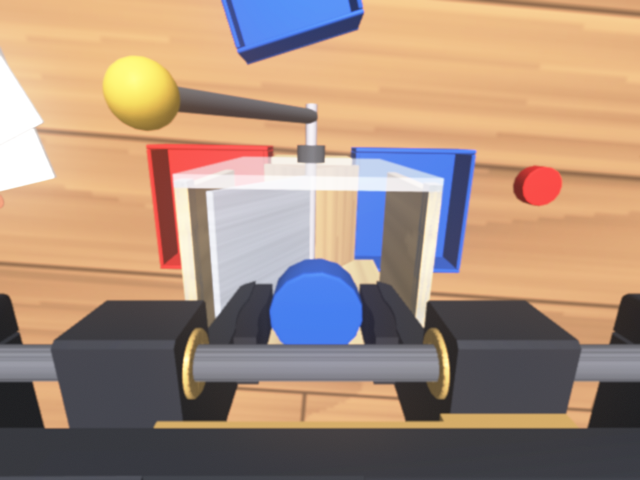

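The blue cake is over the mouth and the flap covers the red side, so the blue chute is open. Release.

Emit:
send_rows([
  {"delta_pos":[-0.2,0,0],"turn":0,"jaw":1},
  {"delta_pos":[-0.2,0,0],"turn":0,"jaw":0.3},
  {"delta_pos":[-0.2,0,0],"turn":0,"jaw":0.3},
  {"delta_pos":[-0.2,0,0],"turn":0,"jaw":0.3},
  {"delta_pos":[-0.2,0,0],"turn":0,"jaw":0.3},
  {"delta_pos":[-0.2,0,-2],"turn":0,"jaw":0.3},
  {"delta_pos":[-0.2,0,-5],"turn":0,"jaw":0.3},
  {"delta_pos":[-0.2,0,-8],"turn":0,"jaw":0.3},
])

```text
clock: 18.47
tool_pos: [0.5061, 0.1536, 0.322]
eef_rot: [0.734, -0.679, -0.0, 0.001]
contact_force: [0.2, -0.1, -0.4]
opening: 0.698
```

Emit:
send_rows([
  {"delta_pos":[0,0,-3],"turn":0,"jaw":0.3},
  {"delta_pos":[0,0,-5],"turn":0,"jaw":0.3},
  {"delta_pos":[0,0,-5],"turn":0,"jaw":0.3},
  {"delta_pos":[0,0,-5],"turn":0,"jaw":0.3},
])

```text
clock: 18.8
tool_pos: [0.5072, 0.154, 0.3724]
eef_rot: [0.734, -0.679, 0.001, -0.001]
contact_force: [-0.1, 0.2, -0.1]
opening: 0.703
```

```bash
python3 -c "
from h import *
to(.5063,.1535,.3,94.4)
im=vision.snapshot('scene');cv2.imwrite('pics/c13.png',im)
P=vision.camera_params('scene')
for l in ('blue_cake','green_cake','yellow_cake'):
 for d in nets.trace('scene',l):
  v,u=np.nonzero(d['region']);print(l,d['score'],u.mean(),v.mean(),at_z(P,(u.mean(),v.mean()),.011))
print(L2W(0,-.095));cv2.imwrite('pics/s13.png',vision.snapshot('side'))
"
```

```text
clock 18.8 pos [0.5072 0.154  0.3724] head -85.6 F [-0.1  0.2 -0.1] open 0.703 -> delta_cm [0.05 0.11 7.24] turn -0.0
blue_cake 0.72 343.2935483870968 225.61612903225807 [0.51753179 0.06434358 0.011     ]
green_cake 0.58 250.02552204176334 373.04408352668213 [ 0.57280394 -0.31519804  0.011     ]
green_cake 0.34 384.59830097087377 139.3859223300971 [0.44933841 0.33747248 0.011     ]
yellow_cake 0.59 294.4637305699482 332.82901554404145 [ 0.58863817 -0.2020451   0.011     ]
(np.float64(0.5135509412844402), np.float64(0.05877712076541591))
```

View pics/c13.png

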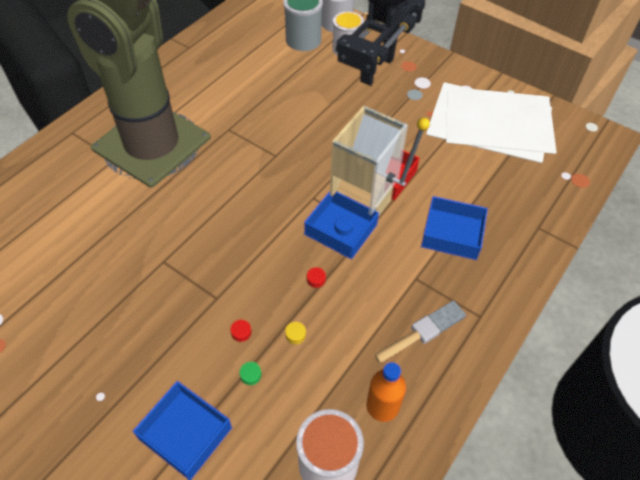

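View pics/s13.png

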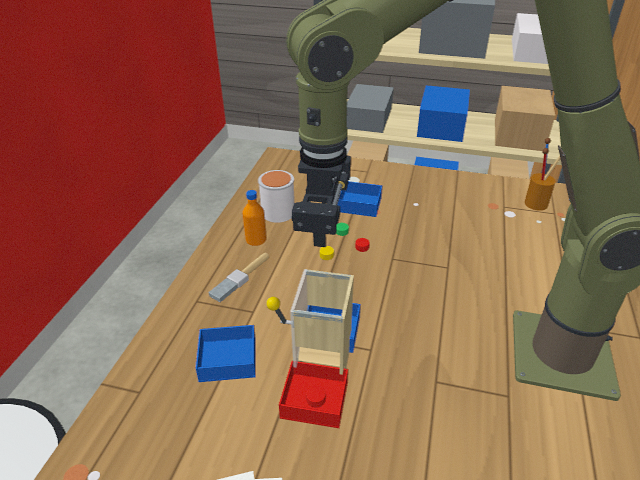

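The blue cake lies in the blue bin (scene view, (343,226)) and the red one in the red bin (side view, (316,397)). Green and yellow haven't moved, and the arm is clear of everything.

```bash
python3 -c "
from plant import order
print(order.finish_job())"
```

```text
the job is handed in; nothing more can be done
None
```

Both cakes are in their bins and the job is handed in at about 19 s on the clock; no verdict was reported.

- **Red:** I pushed the lever to about -0.5 rad (8.8 N at the stop), picked the red cake nearest the base and dropped it through the mouth. The side view shows it in the red bin, about 4 mm from the bin's centre.
- **Blue:** I pushed the lever to about +0.5 rad (10.3 N at the stop) and dropped the blue cake the same way. The scene view shows it in the blue bin, about 7 mm from the bin's centre.
- **Last checks:** The green and yellow cakes are within about 2 mm of where they started. The gripper was empty, about 0.37 m up and read almost no force.
- **Disagreements:** The networks gave a few extra reports that the pictures ruled out, such as the green cake reported as red. The sorter fit was off by up to 2.7 pixels, and the wrist view by about 10 pixels right after a move. Neither affected the drops.

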